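# Load the vial rack into the autosampler bay and clamp it

## Robot

A 6-joint arm with a two-finger parallel gripper is mounted at the origin on the work surface. World frame = base frame: x ahead of the robot, y to its left, z up, the work surface at z = 0. Lengths are in m, angles in rad, forces in N, time in s.
With the tool pointing down it reaches from about 0.4 to 0.925 m from the base axis. Payload 3.4 kg.
Tool frame: the origin (TCP) lies at the very end of the fingers, on their centre line; the grasp point (between the pads) lies 19 mm behind it; z points along the fingers, y is the line along which they close (so a half turn about z gives the same grasp; the last joint's range is limited). The gripper opens to 85 mm and grips with 20 to 120 N. Pads are 22 mm wide; open, the fingers measure 114 mm over their backs; the gripper's body (76 mm by 85 mm) begins 54 mm behind the grasp point. The pads swing forward as they close: fully open they stand 13 mm farther back than shut.
Start: joints at [-1.262, 0.307, 1.506, -0, 1.328, -0.073], TCP at [0.215, -0.533, 0.231] pointing down, gripper open.
Joint ranges: [-3.12, 3.12], [-1.05, 2.28], [0.14, 2.33], [-1.42, 4.57], [0.1, 2.73], [-2.68, 2.68]. Speed limits (rad/s): [2.57, 2.57, 3.14, 3.14, 3.14, 3.14].

## Interface

Orientations are given as a unit quaternion [x, y, z, w].
In Python, from bench import get_obs, camera, sign_off gives the robot as it stands.
- The arm moves only by the shell command python3 -m crank 'ROWS' [OPENING] [FORCE]. ROWS is JSON, a list that holds one entry, the list of rows, each a list of 6 numbers: the shift along the world's x, y, z in units of 50 mm (1.0 is 50 mm), then the turn, a rotation vector about the world's x, y, z in units of 8 degrees (1.0 is 8 degrees). A call has 1 to 20 rows; each row shifts and turns the commanded pose from where the row before left it; what a row does not reach is not made up. A row lasts 1/10 s, in which the tool goes at most 50 mm and 8.59 degrees, less where a joint would pass 70% of its speed; a pose out of reach is approached as far as the arm can. A call with a number of a shift or a turn outside -1 to 1 is refused whole. A call with a gripper value outside its range is refused whole. OPENING is the opening, from 0 (shut) to 1 (fully open), set as the call begins (- or left out, the last holds). The fingers move at their own pace and stop on an object; FORCE is the grip in N (left out, the last holds). Time passes only in rows, so rows that do not move let the fingers close. It gives the time, the measured TCP pose, the force, the opening and the grip force at its end, in the units of the state.
- get_obs(): the state, without advancing time (a new reading comes with each control period).
- camera(name): name is "scene" or "top" or "wrist"; returns a dict with "pixels" (384x512x3 uint8, red, green, blue), "range_z" (384x512 float32, m along the optical axis (not along the pixel's ray), 0 where there is no reading), "fx", "fy", "cx", "cy" (pixels), "k1" (the pictures are not rectified: a ray, as slopes to the right and down, at radius r is drawn at 1 + k1 r^2 times it, then the intrinsics apply), "extrinsics" (4x4, takes a point from camera to world coordinates). Camera axes: x right, y down, z forward; pixel columns grow to the right and rows downward; lengths in m; the calibration is good to about 2 mm. A picture is of the moment at which its call begins.
- sign_off(): hands the job in; it is judged then, once.
The state is a dict: "t": time; "joint_pos": joint angles; "joint_vel": joint speeds; "joint_torque": joint torques, N m; "tcp_pos": TCP position; "tool_rot": TCP orientation; "ft_force": force on the tool from outside, world axes, zero at the start; "wrist_torque": the same for the moment, N m; "finger_gap": finger opening in m; "finger_force": force on a finger pad.
Only numpy, scipy, OpenCV 4.12 (cv2) and the standard library are available. Lean on these libraries where they do the work, as an engineer would, in place of code of your own. Each camera call takes 0.05 s, during which the arm holds its last target. There are 200 camera calls.

## Task

Load the long vial rack (the one with a pull tab) into the autosampler: set it down upright on the open loading deck, tab end outward, and let go of it. Then take it by its tab and slide it in under the hood until you feel it come up against the backstop, which is out of sight and only lightly clamped, so do not drive the stop back. With the rack left against the stop, press the sprung clamp lever down until it clicks and stays down; leave everything else on the bench where it is.

Things in the scene. Friction and masses are not known exactly. Their poses are not given: they have to be found in the camera images.
- rack: The long white vial rack, loose, 0.28 to 0.49 kg: body 120 mm long (x), 60 mm wide (y), 50 mm high, straight sides; 2 x 5 amber vials, black caps up to 64 mm. Its +x end is the nose that goes in first, its -x end the tail with the pull tab. Origin: centre of its underside, z up. Carry it gripped across its 60 mm width, pads on the upper 30 mm of the long sides.
- rack_pull (a point): Grip point of the rack's pull tab, an upright fin 16 mm wide (rack's y) that reaches from the tail face to 32 mm beyond it, 6 to 48 mm above the underside. The point is at mid-width, 78 mm from the rack's origin along -x, 32 mm above the underside.
- rack_nose (a point): Centre of the rack's flat nose face: 60 mm from the origin along the rack's +x, 25 mm above its underside.
- sampler: The autosampler, fixed: white base with loading deck, dark opaque hood, white pump housing behind. Origin: bench level, middle of the hood's mouth; x is the way the rack slides in, z up. Hood from x = 0 to 130 mm: straight channel 66 mm wide, 67 mm high above the deck; outside 78 mm wide, its top 102 mm above the bench. The pump housing (170 mm high) begins at x = 130 mm.
- deck (a point): Middle of the open loading deck, on its surface: sampler x = -85 mm, y = 0, 30 mm above the bench. A rack with its origin here lies nose just outside the hood. The deck runs from x = -185 mm to the mouth; its two guide lips, 8 mm high, are 64 mm apart at the mouth, flaring to 76 mm outward. Sliding the rack takes 2 to 6 N.
- hood_mouth (a point): Middle of the hood's mouth on the deck surface (sampler x = 0, y = 0, 30 mm above the bench). Hidden behind it, somewhere 55 to 90 mm in, the adjustable backstop's rubber buffer faces the rack's nose; set anew each time. The buffer gives about 2 mm under 10 N; the stop's clamp slips back under about 20 N.
- clamp_lever (a joint): Clamp lever's angle, rad: 0 raised (as found), 0.56 fully down. It stands beside the hood on the sampler's +y side and turns about the sampler's y. Sprung upward: pressing its grip takes up to 7 N, less and less until about 0.42, where it goes over centre, snaps to 0.53 to 0.56 and stays. Going down it closes a rubber pad on the rack's side under the hood.
- lever_grip (a point): Middle of the top face of the lever's black grip (36 mm along the lever, 24 mm wide). It moves on an arc of 90 mm radius about the pivot, from about 149 to 104 mm above the bench, on the pivot's -x side; the lever's mid-line (7 mm under this face) is 0.66 rad above level when raised, 0.10 rad when down.
- lever_pivot (a point): Pivot axis of the clamp lever (fixed to the sampler: x = 95, y = 85, 88 mm above the bench).
- short_rack: Bystander: a shorter white vial rack, 76 x 60 mm, 50 mm high, with 2 x 3 amber vials (black caps to 64 mm) and no pull tab. Origin: centre of its underside.
- vial_a: Bystander: a loose amber vial standing on the bench, 16 mm across, 58 mm high, black cap. Origin: centre of its underside.
- vial_b: Bystander: another such loose vial. Origin: centre of its underside.
- reagent_bottle: Bystander: amber reagent bottle, 70 mm across, 150 mm high. Origin: centre of its underside.
- beaker: Bystander: glass beaker, 68 mm across, 90 mm high. Origin: centre of its underside.
- tip_box: Bystander: pipette-tip box, 87 x 124 mm, 62 mm high. Origin: centre of its underside.
Things that resemble listed ones, but are neither listed nor needed, are in the scene too. What is shaped like the rack but green or red is not meant.

How it is judged:
By the outcome, as a careful person would: the job done as asked, in the order asked, and still so for the second after the job is handed in, with the robot touching nothing.
It also fails if it takes over 67 s, if anything falls off the work surface, if the arm or the gripper's body presses on something with over 40 N, if the wrist force passes 120 N, or if a joint passes its speed limit or range.

## Working session

There is one attempt and no reset: what is moved stays moved. The work goes in short steps, Python scripts to look and compute and a shell command to move; the robot and the scene stay as the last step left them, time stands still between calls to the robot, and variables do not carry over. Pictures are saved under pics/ and viewed, at most 10 in all, crops included, and the job is handed in when it is done.

```bash
mkdir -p pics; cat > h.py <<'E'
import numpy as np, cv2, pickle
from bench import get_obs, camera
def snap(n,tag):
    c=camera(n); pickle.dump(c,open(f'pics/{tag}.pkl','wb')); cv2.imwrite(f'pics/{tag}.png',c['pixels'][...,::-1]); return c
def load(tag): return pickle.load(open(f'pics/{tag}.pkl','rb'))
def ray(c,u,v):
    d=np.array([(u-c['cx'])/c['fx'],(v-c['cy'])/c['fy']]); s=d.copy()
    for _ in range(20): s=d/(1+c['k1']*(s@s))
    E=np.array(c['extrinsics']); return E[:3,3],E[:3,:3]@np.array([s[0],s[1],1])
def atz(c,u,v,z):
    o,d=ray(c,u,v); return o+d*(z-o[2])/d[2]
def pt(c,u,v):
    o,d=ray(c,u,v); return o+d*c['range_z'][int(round(v)),int(round(u))]
def proj(c,P):
    E=np.array(c['extrinsics']); q=E[:3,:3].T@(np.asarray(P)-E[:3,3]); s=q[:2]/q[2]; s=s*(1+c['k1']*(s@s)); return np.array([c['fx']*s[0]+c['cx'],c['fy']*s[1]+c['cy']])
def tri(c1,p1,c2,p2):
    o1,d1=ray(c1,*p1);o2,d2=ray(c2,*p2); a=np.linalg.lstsq(np.c_[d1,-d2],o2-o1,rcond=None)[0]; A=o1+d1*a[0];B=o2+d2*a[1]; return (A+B)/2,np.linalg.norm(A-B)
E
python3 - <<'E'
from h import *
a=snap('top','top0'); b=snap('scene','scene0')
for c,n in((a,'top'),(b,'scene')):
    print(n,c['fx'],c['k1'],np.round(c['extrinsics'],3).tolist())
    cv2.imwrite(f'pics/{n}0b.png',cv2.resize(c['pixels'][...,::-1],(800,600),interpolation=cv2.INTER_CUBIC))
print(get_obs())
E
```

```text
top 465.54761805192044 -0.08244854345936774 [[0.002, -0.993, 0.121, 0.382], [-1.0, -0.004, -0.016, 0.149], [0.016, -0.121, -0.993, 1.328], [0.0, 0.0, 0.0, 1.0]]
scene 422.3826118837845 -0.02955791970771425 [[-0.614, 0.501, -0.61, 1.183], [0.789, 0.392, -0.473, 0.676], [0.002, -0.772, -0.636, 0.813], [0.0, 0.0, 0.0, 1.0]]
{'t': 0.1, 'joint_pos': array([-1.26151125e+00,  3.07486571e-01,  1.50755165e+00, -3.60212912e-05,
        1.32840216e+00, -7.35347840e-02]), 'joint_vel': array([-0.00164474, -0.00071105, -0.00315322, -0.00044875, -0.00113606,
       -0.0011321 ]), 'joint_torque': array([ 7.52274391e-04, -4.58527529e+01, -2.52608496e+01, -1.23285572e-04,
        5.54757047e-03, -1.92965422e-05]), 'tcp_pos': array([ 0.21453752, -0.53279524,  0.23047645]), 'tool_rot': array([ 9.81735737e-01,  1.90247441e-01, -1.26007611e-04, -9.15399053e-04]), 'ft_force': array([-0.11755041,  0.22119666,  0.21945808]), 'wrist_torque': array([-0.01902882, -0.00428019, -0.01415405]), 'finger_force': 0.0, 'finger_gap': 0.08514274588502732}
```

View pics/top0b.png

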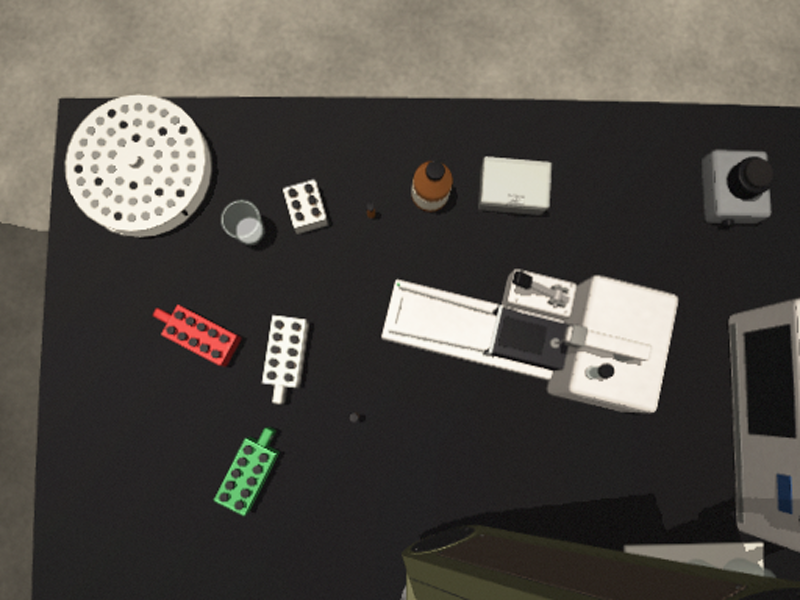

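View pics/scene0b.png

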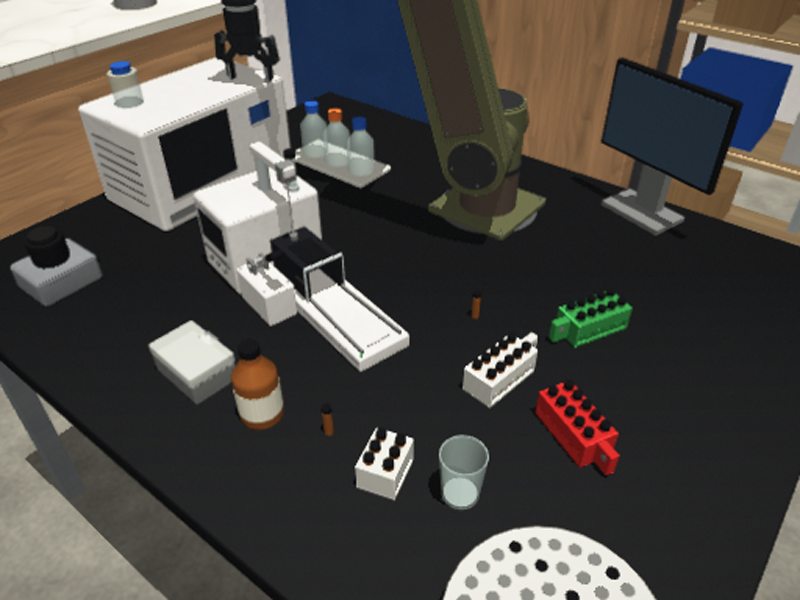

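Top view (800x600 scale): the white rack is at (287,345) with its tab pointing down (robot's -x). The deck runs from (390,310) to the hood's mouth at (498,330), and the lever grip is at (521,278). The scene view agrees. Next, an enlarged composite for the measurements.

```bash
python3 - <<'E'
from h import *
a=load('top0')['pixels'][...,::-1]; b=load('scene0')['pixels'][...,::-1]
A=cv2.resize(a[165:263,160:426],None,fx=3,fy=3,interpolation=cv2.INTER_CUBIC)
B=cv2.resize(b[140:272,120:352],None,fx=2.3,fy=2.3,interpolation=cv2.INTER_CUBIC)
print(A.shape,B.shape)
im=np.zeros((600,800,3),np.uint8); im[:A.shape[0],:A.shape[1]]=A; im[296:296+B.shape[0],:B.shape[1]]=B[:304]
cv2.imwrite('pics/comp.png',im)
# heights map summary from top range: segments
c=load('top0'); 
v,u=np.mgrid[150:290,150:440]
P=np.array([pt(c,x,y) for x,y in zip(u.ravel(),v.ravel())]).reshape(*u.shape,3)
np.save('pics/P.npy',P)
pix=c['pixels'][150:290,150:440].astype(int)
# rack body region
m=(P[...,2]>.03)&(P[...,2]<.075)&(u<200)&(pix.min(2)>90)
q=P[m]; print('rack top white',len(q),np.median(q[:,2]),cv2.minAreaRect((q[:,:2]*1000).astype(np.float32)))
m=(P[...,2]>.03)&(P[...,2]<.08)&(u<200)&(v>190)
q=P[m]; print('all',len(q),q[:,:2].min(0),q[:,:2].max(0))
m=(P[...,2]>.022)&(P[...,2]<.045)&(u>240)&(u<325)
q=P[m]; print('deck',np.median(q[:,2]),cv2.minAreaRect((q[:,:2]*1000).astype(np.float32)))
m=(P[...,2]>.09)&(P[...,2]<.115)&(u>300)&(u<370)&(pix.max(2)<90)
q=P[m]; print('hood',np.median(q[:,2]),cv2.minAreaRect((q[:,:2]*1000).astype(np.float32)))
m=(P[...,2]>.155)&(P[...,2]<.18)&(u>300)
q=P[m]; print('pump',np.median(q[:,2]),cv2.minAreaRect((q[:,:2]*1000).astype(np.float32)))
E
```

```text
(294, 798, 3) (304, 534, 3)
rack top white 1016 0.0501164343514674 ((486.861083984375, 344.218017578125), (391.8031005859375, 123.6660385131836), 3.303276777267456)
all 1293 [0.28977444 0.28436643] [0.53105504 0.41170074]
deck 0.030373816362271322 ((520.9058837890625, 33.47297668457031), (228.45614624023438, 148.18638610839844), 86.1814193725586)
hood 0.1024929957220061 ((514.5108032226562, -112.13505554199219), (132.8153076171875, 134.16761779785156), 76.0947265625)
pump 0.16942054354185854 ((487.6888122558594, -185.90609741210938), (274.30023193359375, 201.47076416015625), 75.79522705078125)
```

View pics/comp.png

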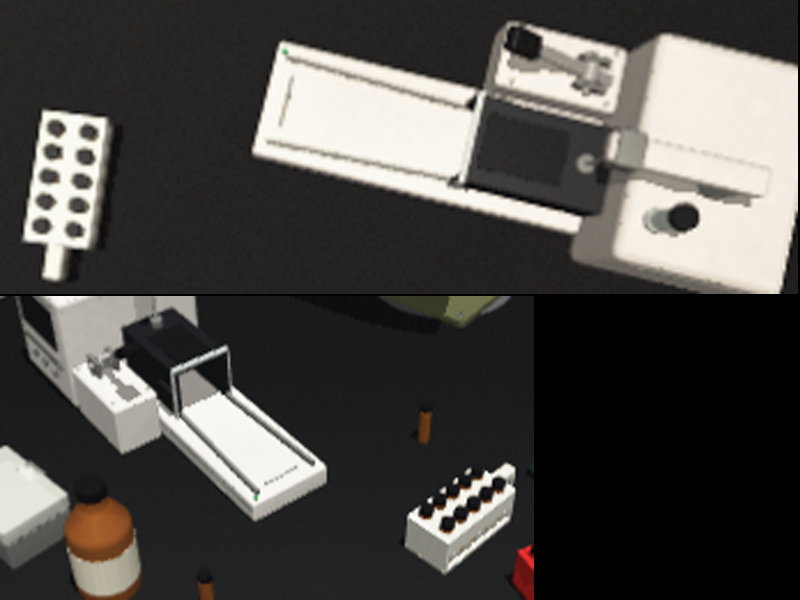

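```bash
python3 - <<'E'
from h import *
c=load('top0'); s=load('scene0')
T=lambda x,y:(160+(x+.5)/3-.5,165+(y+.5)/3-.5)
S=lambda x,y:(120+(x+.5)/2.3-.5,140+(y-296+.5)/2.3-.5)
print('caps tri')
for a,b in (((57,128),(447,524)),((89,132),(427,511)),((42,226),(499,485)),((74,230),(476,474))):
    print(np.round(atz(c,*T(*a),.064)*1000), np.round(pt(c,*T(*a))*1000), [np.round(np.array(k)*1000) for k in tri(c,T(*a),s,S(*b))])
print('tab tip',atz(c,*T(55,279),.048),tri(c,T(60,245),s,S(512,470)))
print('deck corners tri',tri(c,T(283,43),s,S(255,503)),tri(c,T(255,155),s,S(325,465)))
print('mouth top tri',tri(c,T(482,92),s,S(174,372)),tri(c,T(463,182),s,S(229,347)))
# hood
P=np.load('pics/P.npy'); pix=c['pixels'][150:290,150:440].astype(int)
v,u=np.mgrid[150:290,150:440]
def comp(m,x,y,name):
    n,l=cv2.connectedComponents(m.astype(np.uint8)); uu,vv=T(x,y); k=l[int(vv)-150,int(uu)-150]
    q=P[l==k]; r=cv2.minAreaRect((q[:,:2]*1000).astype(np.float32)); print(name,len(q),np.median(q[:,2]),r, np.round(cv2.boxPoints(r)).tolist())
    return q
comp((P[...,2]>.095)&(P[...,2]<.108),515,140,'hood')
q=comp((P[...,2]>.026)&(P[...,2]<.042),360,110,'deck')
comp((P[...,2]>.043)&(P[...,2]<.057)&(pix.min(2)>60),72,180,'rack')
comp((P[...,2]>.03),72,180,'rackall')
comp((P[...,2]>.118)&(P[...,2]<.165)&(u<345),523,38,'grip')
comp((P[...,2]>.16)&(P[...,2]<.18),700,100,'pump')
for xy in((523,32),(515,40),(525,50),(535,45)): print('grip',np.round(pt(c,*T(*xy))*1000))
E
```

```text
caps tri
[512. 327.  64.] [512. 327.  63.] [array([513., 328.,  57.]), np.float64(0.0)]
[509. 298.  64.] [509. 298.  63.] [array([509., 300.,  56.]), np.float64(1.0)]
[423. 339.  64.] [423. 338.  69.] [array([423., 341.,  56.]), np.float64(1.0)]
[420. 310.  64.] [420. 310.  68.] [array([420., 311.,  54.]), np.float64(2.0)]
tab tip [0.37561517 0.32877688 0.048     ] (array([0.40112301, 0.3329743 , 0.05870349]), np.float64(0.021782113213854))
deck corners tri (array([0.59637997, 0.12220537, 0.02906031]), np.float64(0.002457054897673105)) (array([0.49202701, 0.14627133, 0.02684821]), np.float64(0.0021751290214055536))
mouth top tri (array([ 0.54079444, -0.05290893,  0.10415702]), np.float64(0.0025606335888309667)) (array([ 0.46079857, -0.03472696,  0.10492919]), np.float64(0.0026181324731454994))
hood 1398 0.10253293232513128 ((488.6563720703125, -106.67599487304688), (137.34469604492188, 164.26980590820312), 78.02822875976562) [[394.0, -157.0], [555.0, -191.0], [583.0, -57.0], [423.0, -22.0]]
deck 2731 0.030576627994323147 ((503.0122985839844, -20.171218872070312), (336.533203125, 122.
[... 285 characters left out ...]
], [693.0, 424.0]]
rackall 1076 0.051093177902754694 ((456.2236022949219, 254.30580139160156), (154.03196716308594, 207.4114990234375), 1.4333789348602295) [[377.0, 356.0], [382.0, 149.0], [536.0, 153.0], [531.0, 360.0]]
grip 139 0.1498258338523779 ((575.7955932617188, -91.77694702148438), (49.14304733276367, 23.509647369384766), 75.96247863769531) [[558.0, -113.0], [581.0, -118.0], [593.0, -71.0], [570.0, -65.0]]
pump 3753 0.16952369017132263 ((472.28240966796875, -244.4501953125), (152.53643798828125, 199.501953125), 76.01995086669922) [[357.0, -294.0], [551.0, -343.0], [588.0, -195.0], [394.0, -146.0]]
grip [587. -82. 154.]
grip [579. -74. 159.]
grip [572. -83. 154.]
grip [577. -94. 145.]
```

```bash
python3 -m crank '[[[0,0,1,0,0,0.82],[0,0,1,0,0,0.82],[0,0,1,0,0,0.82],[0.71,0.66,0,0,0,0.82],[0.71,0.66,0,0,0,0.82],[0.71,0.66,0,0,0,0.82],[0.71,0.66,0,0,0,0.82],[0.71,0.66,0,0,0,0.82],[0.71,0.66,0,0,0,0.82],[0.71,0.66,0,0,0,0.82]]]' 1 && python3 -m crank '[[[0,0.95,0,0,0,0.82],[0,0.95,0,0,0,0.82],[0,0.95,0,0,0,0.82],[0,0.95,0,0,0,0.82],[0,0.95,0,0,0,0.82],[0,0.95,0,0,0,0.82],[0,0.95,0,0,0,0.82],[0,0.95,0,0,0,0.82],[0,0.95,0,0,0,0.82],[0,0.95,0,0,0,0.82],[0,0.95,0,0,0,0.82],[0,0.95,-0.3,0,0,0.82],[0,0.95,-0.3,0,0,0.82],[0,0,0,0,0,0],[0,0,0,0,0,0]]]'
python3 - <<'E'
from h import *
c=snap('wrist','w1'); print(np.round(c['extrinsics'],3).tolist(),c['fx'],c['k1'])
cv2.imwrite('pics/w1b.png',cv2.resize(c['pixels'][...,::-1],(800,600),interpolation=cv2.INTER_CUBIC))
print(get_obs()['joint_pos'])
E
```

```text
t: 1.1
tcp_pos: [0.4642, -0.3007, 0.3809]
tool_rot: [0.721, 0.693, -0.0, -0.0]
ft_force: [0.5, -1.3, 0.2]
finger_gap: 0.0857
finger_force: 0.0
t: 2.6
tcp_pos: [0.4625, 0.3157, 0.3499]
tool_rot: [0.062, 0.998, -0.001, -0.001]
ft_force: [0.0, -0.8, 0.6]
finger_gap: 0.0857
finger_force: 0.0
[[0.124, 0.951, 0.283, 0.389], [0.992, -0.118, -0.038, 0.326], [-0.003, 0.286, -0.958, 0.494], [0.0, 0.0, 0.0, 1.0]] 333.45429046419827 -0.06696489268996712
[ 5.22236685e-01  2.18804982e-01  1.33326580e+00 -7.71696161e-04
  1.59139470e+00 -9.23182335e-01]
```

View pics/w1b.png

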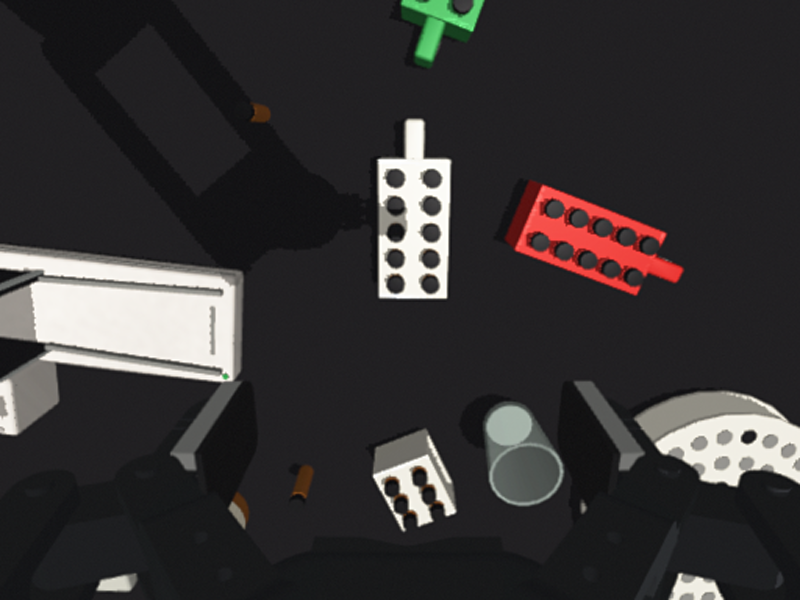

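The wrist picture shows the rack's top corners at (378,158), (451,158), (448,298) and (379,298), its tab tip at (414,119), and cap rows at (395,178)/(431,178) and (395,284)/(430,284).

```bash
python3 - <<'E'
from h import *
c=load('top0'); w=load('w1')
T=lambda x,y:(160+(x+.5)/3-.5,165+(y+.5)/3-.5)
W=lambda x,y:((x+.5)*.64-.5,(y+.5)*.64-.5)
K=[atz(w,*W(*p),.05) for p in((378,158),(451,158),(448,298),(379,298))]
print(np.round(np.array(K)*1000,1)); cen=np.mean(K,0); d=(K[2]+K[3]-K[0]-K[1])/2; print(cen,np.linalg.norm(d),np.degrees(np.arctan2(d[1],d[0])))
cp=[]
for a,b in (((57,128),(430,284)),((89,132),(395,284)),((42,226),(431,178)),((74,230),(395,178))):
    p,e=tri(c,T(*a),w,W(*b)); q=atz(w,*W(*b),.064); cp.append(q); print(np.round(p*1000,1),round(e*1000,1),np.round(q*1000,1),np.round(pt(w,*W(*b))*1000,1))
d=cp[0]+cp[1]-cp[2]-cp[3]; print(np.mean(cp,0),np.degrees(np.arctan2(d[1],d[0])))
print('tabtip',atz(w,*W(414,119),.048))
print('deck end corners',[np.round(atz(w,*W(*p),.03)*1000,1) for p in((242,271),(236,381))])
# white top mask via range
m=((w['range_z']>0)); 
P=np.array([[pt(w,u,v) for u in range(225,305)] for v in range(70,200)])
pm=(abs(P[...,2]-.05)<.006)
n,l,st,ce=cv2.connectedComponentsWithStats(pm.astype(np.uint8)); k=1+np.argmax(st[1:,4]); q=P[l==k]; print(st[k],cv2.minAreaRect((q[:,:2]*1000).astype(np.float32)),np.median(q[:,2]))
E
```

```text
[[401.8 298.5  50. ]
 [409.3 358.5  50. ]
 [529.8 343.6  50. ]
 [522.2 282.5  50. ]]
[0.46576642 0.32077607 0.05      ] 0.12144021192830641 -7.336568399533206
[513.2 328.8  55.5] 0.6 [511. 329.  64.] [510.7 329.   64.9]
[509.2 298.9  57.3] 0.2 [507.3 299.2  64. ] [507.1 299.2  64.5]
[423.2 340.1  57.2] 0.5 [422.4 339.8  64. ] [422.3 339.7  66. ]
[419.5 310.8  58.8] 0.7 [418.8 310.8  64. ] [418.7 310.9  65.4]
[0.46486066 0.31970454 0.064     ] -7.234704510792197
tabtip [0.37462273 0.33190155 0.048     ]
deck end corners [array([486.7, 158.3,  30. ]), array([595.9, 127.9,  30. ])]
[  17    6   47  115 3074] ((449.9932556152344, 322.435546875), (60.152671813964844, 151.88119506835938), 82.38618469238281) 0.05104262191711925
```

```bash
python3 -m crank '[[[0.06,0.08,-0.9,0,0,-0.04],[0,0,-0.9,0,0,0],[0,0,-0.9,0,0,0],[0,0,-0.9,0,0,0],[0,0,-0.9,0,0,0],[0,0,-0.9,0,0,0],[0,0,-0.9,0,0,0],[0,0,-0.3,0,0,0],[0,0,-0.06,0,0,0],[0,0,0,0,0,0],[0,0,0,0,0,0]]]' && python3 -m crank '[[[0,0,0,0,0,0],[0,0,0,0,0,0],[0,0,0,0,0,0],[0,0,0,0,0,0],[0,0,0,0,0,0],[0,0,0,0,0,0],[0,0,0,0,0,0],[0,0,0,0,0,0]]]' 0.3 45
```

```text
t: 3.75
tcp_pos: [0.468, 0.3192, 0.0201]
tool_rot: [0.066, 0.998, 0.001, 0.001]
ft_force: [0.4, -0.0, 0.1]
finger_gap: 0.0853
finger_force: 0.0
t: 4.55
tcp_pos: [0.4673, 0.3197, 0.02]
tool_rot: [0.065, 0.998, 0.001, 0.001]
ft_force: [-0.3, -1.4, 5.9]
finger_gap: 0.0592
finger_force: 50.2
```

```bash
python3 -m crank '[[[0,0,0.3,0,0,0],[0,0,0.8,0,0,0],[0,0,0.9,0,0,0],[0,0,0.9,0,0,0],[0.09,-0.467,0,0,0,-1],[0.09,-0.467,0,0,0,-1],[0.09,-0.467,0,0,0,-1],[0.09,-0.467,0,0,0,-1],[0.09,-0.467,0,0,0,-1],[0.09,-0.467,0,0,0,-1],[0.09,-0.467,0,0,0,-1],[0.09,-0.467,0,0,0,-1],[0.09,-0.467,0,0,0,-1],[0.09,-0.467,0,0,0,-1],[0.09,-0.467,0,0,0,-1],[0.09,-0.467,0,0,0,-1],[0,0,0,0,0,0],[0,0,0,0,0,0],[0,0,0,0,0,0]]]'
python3 - <<'E'
from h import *
c=snap('wrist','w2'); snap('top','top2')
cv2.imwrite('pics/w2b.png',cv2.resize(c['pixels'][...,::-1],(800,600),interpolation=cv2.INTER_CUBIC))
E
```

```text
t: 6.45
tcp_pos: [0.5196, 0.0395, 0.1633]
tool_rot: [0.785, 0.62, -0.0, -0.0]
ft_force: [0.7, 0.4, -2.7]
finger_gap: 0.0588
finger_force: 50.6
```

View pics/w2b.png

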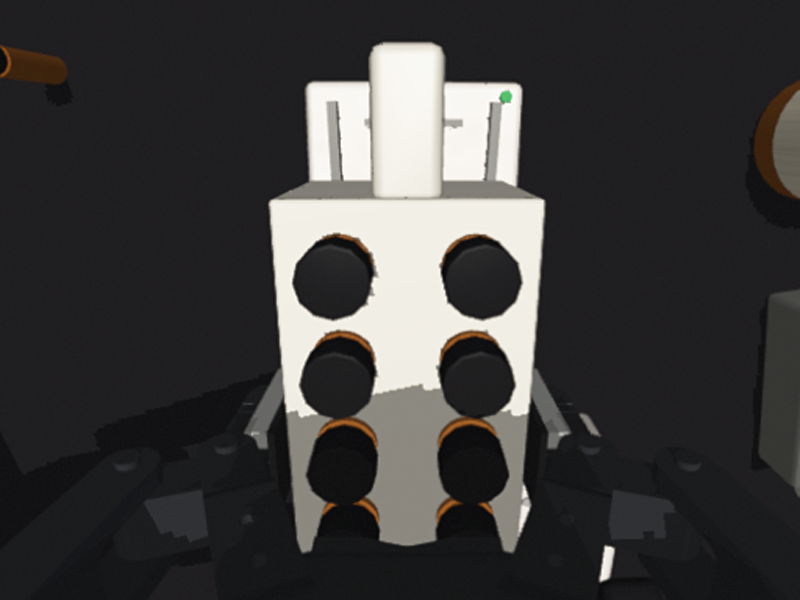

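The wrist picture shows the rack held level, with the deck's outer end behind it: corners at (306,82) and (522,83), lips at x≈333 and 495 (row 100) and x≈339 and 489 (row 180), rack tail-top corners at (270,200) and (545,200).

```bash
python3 - <<'E'
from h import *
w=load('w2'); c=load('top0')
W=lambda x,y:((x+.5)*.64-.5,(y+.5)*.64-.5)
T=lambda x,y:(160+(x+.5)/3-.5,165+(y+.5)/3-.5)
R=lambda p:np.round(p*1000,1)
A=atz(w,*W(306,82),.03);B=atz(w,*W(522,83),.03)
print('end corners',R(A),R(B),R((A+B)/2),np.degrees(np.arctan2(*(B-A)[1::-1])), 'range',R(pt(w,*W(320,95))))
m=[]
for y,l,r in((105,333,495),(178,339,489)):
    a=atz(w,*W(l,y),.038);b=atz(w,*W(r,y),.038); m.append((a+b)/2); print(R(a),R(b),R((a+b)/2),np.linalg.norm(a-b))
print('dark inner edges');a=atz(w,*W(309,175),.03);b=atz(w,*W(520,175),.03);print(R((a+b)/2))
print('tri corners',tri(c,T(283,43),w,W(522,83)),tri(c,T(255,155),w,W(306,82)))
for z in(.193,):
    a=atz(w,*W(270,200),z);b=atz(w,*W(545,200),z);print('rack tail',R(a),R(b),R((a+b)/2),np.degrees(np.arctan2(*(b-a)[1::-1])),np.linalg.norm(a-b),R(pt(w,*W(400,225))))
# top-view lip lines at z .038 , several x stations
for a,b in(((290,53),(270,141)),((380,78),(361,160)),((465,100),(447,178))):
    p=atz(c,*T(*a),.038);q=atz(c,*T(*b),.038);print('lips',R(p),R(q),R((p+q)/2),np.linalg.norm(p-q))
print('mouth top',R((atz(c,*T(482,92),.102)+atz(c,*T(463,182),.102))/2))
# hood side edges from gradient: dark mask on image, via clicks
for a,b in(((490,96),(471,184)),((600,122),(590,212))):
    p=atz(c,*T(*a),.102);q=atz(c,*T(*b),.102);print('hood',R(p),R(q),R((p+q)/2),np.linalg.norm(p-q))
E
```

```text
end corners [492.8 149.4  30. ] [598.  123.8  30. ] [545.4 136.6  30. ] -13.689592767918588 range [498.1 141.6  31.4]
[504.  134.8  38. ] [581.4 116.3  38. ] [542.7 125.5  38. ] 0.07954979881219444
[497.5  99.9  38. ] [571.6  82.2  38. ] [534.5  91.1  38. ] 0.07617701900563155
dark inner edges
[535.1  92.   30. ]
tri corners (array([0.5916943 , 0.12217208, 0.05981321]), np.float64(0.0008969293669326826)) (array([0.49193674, 0.14837255, 0.02880872]), np.float64(0.0027938374654829347))
rack tail [503.7 105.6 193. ] [562.1  91.6 193. ] [532.9  98.6 193. ] -13.47038102728916 0.060018873030551645 [530.1  93.8 194.7]
lips [586.2 114.9  38. ] [503.5 133.3  38. ] [544.9 124.1  38. ] 0.08471445347113915
lips [563.   30.7  38. ] [486.2  48.9  38. ] [524.6  39.8  38. ] 0.0789718178125125
lips [542.7 -48.8  38. ] [469.7 -31.   38. ] [506.2 -39.9  38. ] 0.07513066262527916
mouth top [501.9 -45.2 102. ]
hood [538.4 -61.4 102. ] [460.  -43.3 102. ] [499.2 -52.3 102. ] 0.08036967129446411
hood [ 515.5 -159.7  102. ] [ 435.5 -148.8  102. ] [ 475.5 -154.2  102. ] 0.08075200785864564
```

```bash
python3 -m crank '[[[0.05,0,-0.7,0,0,-0.03],[0,0,-0.7,0,0,0],[0,0,-0.5,0,0,0],[0,0,-0.2,0,0,0],[0,0,-0.08,0,0,0],[0,0,0,0,0,0],[0,0,0,0,0,0]]]'
```

```text
t: 7.25
tcp_pos: [0.524, 0.0391, 0.0555]
tool_rot: [0.787, 0.618, 0.001, 0.001]
ft_force: [0.3, 0.3, -3.6]
finger_gap: 0.0591
finger_force: 50.4
```

```bash
python3 -m crank '[[[-0.02,0,-0.05,0,0,0],[0,0,-0.03,0,0,0],[0,0,-0.02,0,0,0],[0,0,0,0,0,0],[0,0,0,0,0,0]]]'
```

```text
t: 7.75
tcp_pos: [0.522, 0.0389, 0.05]
tool_rot: [0.787, 0.617, 0.0, 0.0]
ft_force: [-1.7, -0.0, 5.0]
finger_gap: 0.0591
finger_force: 51.7
```

```bash
python3 -m crank '[[[0,0,0,0,0,0],[0,0,0,0,0,0],[0,0,0,0,0,0],[0,0,0,0,0,0],[0,0,0,0,0,0]]]' 1 && python3 -m crank '[[[0,0,0.2,0,0,0],[0,0,0.6,0,0,0],[0,0,1,0,0,0],[0,0,1,0,0,0],[0,0,0.6,0,0,0],[0,0,0,0,0,0],[0,0,0,0,0,0]]]'
python3 - <<'E'
from h import *
c=snap('wrist','w3'); s=snap('scene','s3')
A=cv2.resize(c['pixels'][...,::-1],(560,420),interpolation=cv2.INTER_CUBIC)
cv2.imwrite('pics/w3b.png',cv2.resize(c['pixels'][...,::-1],(800,600),interpolation=cv2.INTER_CUBIC))
E
```

```text
t: 8.25
tcp_pos: [0.5218, 0.0389, 0.0492]
tool_rot: [0.787, 0.617, -0.0, -0.0]
ft_force: [0.8, -0.8, -0.2]
finger_gap: 0.0854
finger_force: 0.0
t: 8.95
tcp_pos: [0.522, 0.0389, 0.2206]
tool_rot: [0.787, 0.617, 0.001, 0.001]
ft_force: [0.1, 0.5, 0.6]
finger_gap: 0.0852
finger_force: 0.0
```

View pics/w3b.png

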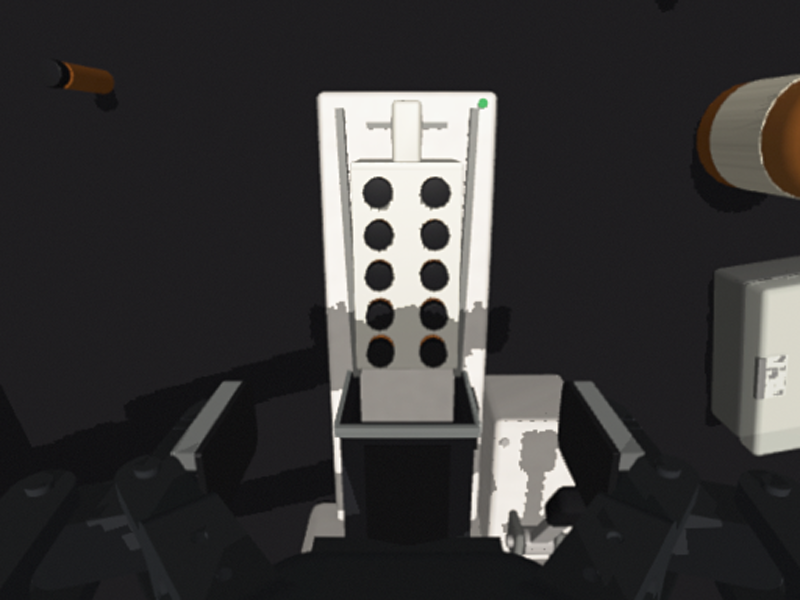

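The picture shows the rack upright on the deck between the lips: tail-top corners (352,160) and (462,160), nose-top corners (361,369) and (453,369), tab tip (393..419,101). The mouth frame's top is at (336,433)–(477,433).

```bash
python3 - <<'E'
from h import *
w=load('w3')
W=lambda x,y:((x+.5)*.64-.5,(y+.5)*.64-.5)
R=lambda p:np.round(p*1000,1)
def pair(a,b,z,n):
    p=atz(w,*W(*a),z);q=atz(w,*W(*b),z);m=(p+q)/2;print(n,R(m),'w',round(np.linalg.norm(p-q)*1000,1),'ang',round(np.degrees(np.arctan2(*(q-p)[1::-1])),2));return m
a=pair((352,160),(462,160),.08,'tail');b=pair((361,369),(453,369),.08,'nose');d=b-a
print('rack yaw',np.degrees(np.arctan2(d[1],d[0])),np.linalg.norm(d),'orig',R((a+b)/2))
a=pair((378,193),(435,192),.094,'cap tail');b=pair((380,351),(433,350),.094,'cap nose');d=b-a;print('yaw',np.degrees(np.arctan2(d[1],d[0])),R((a+b)/2))
t=pair((393,101),(419,101),.078,'tabtip')
a=pair((318,93),(496,93),.03,'deck end')
b=pair((336,430),(478,428),.102,'mouth top');d=b-a;print('yaw',np.degrees(np.arctan2(d[1],d[0])))
for y,l,r in((112,339,475),(250,347,467),(340,351.5,462)): pair((l,y),(r,y),.038,'lips')
for x,y in((400,220),(406,130),(330,250)):print(R(pt(w,*W(x,y))))
E
```

```text
tail [536.2  99.1  80. ] w 58.5 ang -13.8
nose [507.2 -18.7  80. ] w 55.0 ang -13.87
rack yaw -103.79683345511633 0.12131023046248164 orig [521.7  40.2  80. ]
cap tail [532.1  83.9  94. ] w 29.3 ang -12.82
cap nose [511.2  -1.2  94. ] w 29.7 ang -12.69
yaw -103.8125597730821 [521.7  41.4  94. ]
tabtip [542.8 128.4  78. ] w 13.5 ang -13.79
deck end [545.4 135.9  30. ] w 108.1 ang -13.78
mouth top [500.6 -45.4 102. ] w 81.6 ang -12.97
yaw -103.86714400613629
lips [542.6 124.7  38. ] w 81.2 ang -13.79
lips [522.5  42.9  38. ] w 76.7 ang -13.83
lips [507.6 -17.   38. ] w 74.4 ang -13.86
[524.9  69.1  81.8]
[539.3 114.2  77.6]
[473.5  53.7  32. ]
```

```bash
python3 -m crank '[[[0.122,0.517,0,0,0,0],[0.122,0.517,0,0,0,0],[0.122,0.516,0,0,0,0],[0,0,-0.8,0,0,0],[0,0,-0.8,0,0,0],[0,0,-0.8,0,0,0],[0,0,-0.6,0,0,0],[0,0,-0.35,0,0,0],[0,0,-0.12,0,0,0],[0,0,0,0,0,0],[0,0,0,0,0,0]]]' 0.6
```

```text
t: 10.15
tcp_pos: [0.5403, 0.1164, 0.0459]
tool_rot: [0.787, 0.617, 0.0, 0.0]
ft_force: [0.6, -0.5, -0.5]
finger_gap: 0.0514
finger_force: 0.0
```

```bash
python3 -m crank '[[[0,0,0,0,0,0],[0,0,0,0,0,0],[0,0,0,0,0,0],[0,0,0,0,0,0],[0,0,0,0,0,0],[0,0,0,0,0,0],[0,0,0,0,0,0],[0,0,0,0,0,0]]]' 0 30
```

```text
t: 10.95
tcp_pos: [0.5409, 0.1165, 0.0469]
tool_rot: [0.787, 0.617, 0.001, 0.001]
ft_force: [-0.4, -0.2, 6.1]
finger_gap: 0.0152
finger_force: 31.3
```

```bash
python3 -m crank '[[[0,0,0.02,0,0,0],[-0.024,-0.097,0,0,0,0],[-0.048,-0.194,0,0,0,0],[-0.048,-0.194,0,0,0,0],[-0.024,-0.097,0,0,0,0],[0,0,0,0,0,0]]]' && python3 -m crank '[[[-0.024,-0.097,0,0,0,0],[-0.048,-0.194,0,0,0,0],[-0.048,-0.194,0,0,0,0],[-0.048,-0.194,0,0,0,0],[-0.024,-0.097,0,0,0,0],[0,0,0,0,0,0]]]'
```

```text
t: 11.55
tcp_pos: [0.5325, 0.0857, 0.0469]
tool_rot: [0.787, 0.617, -0.0, 0.0]
ft_force: [-1.1, -2.6, 1.4]
finger_gap: 0.0159
finger_force: 30.7
t: 12.15
tcp_pos: [0.5229, 0.047, 0.0469]
tool_rot: [0.787, 0.617, -0.001, 0.0]
ft_force: [0.3, -1.5, 4.2]
finger_gap: 0.0153
finger_force: 31.0
```

```bash
cat > f.py <<'E'
import sys
from bench import get_obs
o=get_obs(); f=.239*o['ft_force'][0]+.971*o['ft_force'][1]; p=o['tcp_pos']
print('F %.1f s %.1f'%(f,((.5409-p[0])*.239+(.1165-p[1])*.971)*1000-28)); sys.exit(f>float(sys.argv[1]))
E
python3 -m crank '[[[-0.0096,-0.0388,0,0,0,0],[-0.0096,-0.0388,0,0,0,0],[-0.0096,-0.0388,0,0,0,0],[-0.0048,-0.0194,0,0,0,0]]]' >/dev/null; python3 f.py 6 &&
python3 -m crank '[[[-0.0048,-0.0194,0,0,0,0],[-0.0048,-0.0194,0,0,0,0],[-0.0048,-0.0194,0,0,0,0],[0,0,0,0,0,0]]]' >/dev/null; python3 f.py 6 &&
python3 -m crank '[[[-0.0048,-0.0194,0,0,0,0],[-0.0048,-0.0194,0,0,0,0],[-0.0048,-0.0194,0,0,0,0],[0,0,0,0,0,0]]]'; python3 f.py 6
```

```text
F 5.8 s 48.9
F 5.8 s 48.9
F 5.8 s 48.9False
False
False
```

```bash
sed -i 's/sys.exit(f>float(sys.argv\[1\]))/sys.exit(int(f>float(sys.argv[1])))/' f.py
python3 -m crank '[[[-0.0048,-0.0194,0,0,0,0],[-0.0048,-0.0194,0,0,0,0],[-0.0048,-0.0194,0,0,0,0],[0,0,0,0,0,0]]]' >/dev/null; python3 f.py 8 &&
python3 -m crank '[[[-0.0048,-0.0194,0,0,0,0],[-0.0048,-0.0194,0,0,0,0],[-0.0048,-0.0194,0,0,0,0],[0,0,0,0,0,0]]]'; python3 f.py 8
```

```text
F 5.5 s 51.9
t: 13.35
tcp_pos: [0.5204, 0.0361, 0.0469]
tool_rot: [0.787, 0.617, 0.0, 0.0]
ft_force: [2.1, 4.7, 5.4]
finger_gap: 0.016
finger_force: 31.2
F 5.0 s 55.0
```

```bash

python3 -m crank '[[[-0.0048,-0.0194,0,0,0,0],[-0.0048,-0.0194,0,0,0,0],[-0.0048,-0.0194,0,0,0,0],[0,0,0,0,0,0]]]' >/dev/null; python3 f.py 8 &&
python3 -m crank '[[[-0.0048,-0.0194,0,0,0,0],[-0.0048,-0.0194,0,0,0,0],[-0.0048,-0.0194,0,0,0,0],[0,0,0,0,0,0]]]' >/dev/null && python3 f.py 8 &&
python3 -m crank '[[[-0.0048,-0.0194,0,0,0,0],[-0.0048,-0.0194,0,0,0,0],[-0.0048,-0.0194,0,0,0,0],[0,0,0,0,0,0]]]' >/dev/null && python3 f.py 8 &&
python3 -m crank '[[[-0.0048,-0.0194,0,0,0,0],[-0.0048,-0.0194,0,0,0,0],[-0.0048,-0.0194,0,0,0,0],[0,0,0,0,0,0]]]' >/dev/null && python3 f.py 8
```

```text
F 5.0 s 58.0
F 4.7 s 61.0
F 5.2 s 64.0
F 5.9 s 67.0
```

```bash

python3 -m crank '[[[-0.0048,-0.0194,0,0,0,0],[-0.0048,-0.0194,0,0,0,0],[-0.0048,-0.0194,0,0,0,0],[0,0,0,0,0,0]]]' >/dev/null; python3 f.py 8 &&
python3 -m crank '[[[-0.0048,-0.0194,0,0,0,0],[-0.0048,-0.0194,0,0,0,0],[-0.0048,-0.0194,0,0,0,0],[0,0,0,0,0,0]]]' >/dev/null && python3 f.py 8 &&
python3 -m crank '[[[-0.0048,-0.0194,0,0,0,0],[-0.0048,-0.0194,0,0,0,0],[-0.0048,-0.0194,0,0,0,0],[0,0,0,0,0,0]]]' >/dev/null && python3 f.py 8 &&
python3 -m crank '[[[-0.0048,-0.0194,0,0,0,0],[-0.0048,-0.0194,0,0,0,0],[-0.0048,-0.0194,0,0,0,0],[0,0,0,0,0,0]]]' >/dev/null && python3 f.py 8 &&
python3 -m crank '[[[-0.0048,-0.0194,0,0,0,0],[-0.0048,-0.0194,0,0,0,0],[-0.0048,-0.0194,0,0,0,0],[0,0,0,0,0,0]]]' >/dev/null && python3 f.py 8
```

```text
F 4.7 s 70.0
F 4.7 s 73.0
F 4.4 s 76.0
F 3.8 s 78.9
F 4.1 s 81.9
```

```bash

python3 -m crank '[[[-0.0048,-0.0194,0,0,0,0],[-0.0048,-0.0194,0,0,0,0],[0,0,0,0,0,0]]]' >/dev/null; python3 f.py 7.5 &&
python3 -m crank '[[[-0.0048,-0.0194,0,0,0,0],[-0.0048,-0.0194,0,0,0,0],[0,0,0,0,0,0]]]' >/dev/null && python3 f.py 7.5 &&
python3 -m crank '[[[-0.0048,-0.0194,0,0,0,0],[-0.0048,-0.0194,0,0,0,0],[0,0,0,0,0,0]]]' >/dev/null && python3 f.py 7.5 &&
python3 -m crank '[[[-0.0048,-0.0194,0,0,0,0],[-0.0048,-0.0194,0,0,0,0],[0,0,0,0,0,0]]]' >/dev/null && python3 f.py 7.5 &&
python3 -m crank '[[[-0.0048,-0.0194,0,0,0,0],[-0.0048,-0.0194,0,0,0,0],[0,0,0,0,0,0]]]' >/dev/null && python3 f.py 7.5
```

```text
F 4.1 s 84.0
F 9.7 s 84.8
```

```bash
python3 -m crank '[[[-0.0024,-0.0097,0,0,0,0],[0,0,0,0,0,0],[0,0,0,0,0,0]]]' ; python3 f.py 7.5
```

```text
t: 17.85
tcp_pos: [0.5132, 0.0071, 0.0469]
tool_rot: [0.787, 0.617, 0.001, -0.001]
ft_force: [2.7, 11.1, 4.9]
finger_gap: 0.0155
finger_force: 31.1
F 11.4 s 84.8
```

```bash
python3 -m crank '[[[0,0,0,0,0,0],[0,0,0,0,0,0],[0,0,0,0,0,0],[0,0,0,0,0,0]]]' 0.6 && python3 -m crank '[[[0,0,0.2,0,0,0],[0,0,0.6,0,0,0],[0,0,0.9,0,0,0],[0,0,0.9,0,0,0],[0,0,0.7,0,0,0],[0,0,0.2,0,0,0],[0,0,0,0,0,0],[0,0,0,0,0,0]]]'
python3 - <<'E'
from h import *
c=snap('wrist','w4')
cv2.imwrite('pics/w4b.png',cv2.resize(c['pixels'][...,::-1],(800,600),interpolation=cv2.INTER_CUBIC))
E
```

```text
t: 18.25
tcp_pos: [0.5119, 0.0049, 0.0464]
tool_rot: [0.787, 0.617, -0.001, -0.0]
ft_force: [-0.1, -0.3, -0.0]
finger_gap: 0.0512
finger_force: 0.0
t: 19.05
tcp_pos: [0.5115, 0.0053, 0.2209]
tool_rot: [0.787, 0.617, -0.001, -0.001]
ft_force: [0.2, 0.8, -0.3]
finger_gap: 0.0514
finger_force: 0.0
```

View pics/w4b.png

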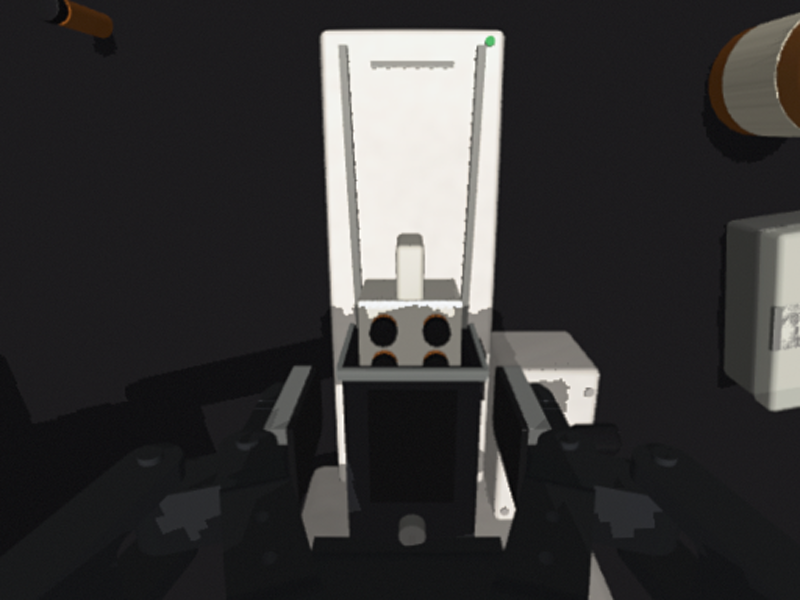

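The rack is in the hood with its tail-top corners at (359,301) and (461,301), the tab free outside at (410,265), and the lever base at right. Now to the point above the raised grip, with the fingers shut.

```bash
python3 - <<'E'
from h import *
w=load('w4'); W=lambda x,y:((x+.5)*.64-.5,(y+.5)*.64-.5)
m=(atz(w,*W(359,301),.08)+atz(w,*W(461,301),.08))/2; print(m*1000, ((m-[.5012,-.0452,.08])@[-.239,-.971,0])*1000)
E
python3 -m crank '[[[0.43,-0.68,0,0,0,0],[0.43,-0.68,0,0,0,0],[0.43,-0.68,0,0,0,0],[0,0,0,0,0,0],[0,0,-0.3,0,0,0],[0,0,-0.4,0,0,0],[0,0,-0.2,0,0,0],[0,0,0,0,0,0]]]' 0 20
```

```text
[507.89283686 -11.35775896  80.        ] -34.460404061274865
t: 19.9
tcp_pos: [0.5745, -0.0958, 0.1736]
tool_rot: [0.787, 0.617, -0.002, -0.003]
ft_force: [0.4, 0.0, -0.2]
finger_gap: 0.0001
finger_force: 0.0
```

```bash
python3 -m crank '[[[0,0,-0.15,0,0,0],[0,0,-0.15,0,0,0],[0.011,0.045,-0.08,0,0,0],[0.011,0.045,-0.08,0,0,0],[0,0,0,0,0,0]]]' && python3 -m crank '[[[0.011,0.045,-0.08,0,0,0],[0.011,0.045,-0.08,0,0,0],[0.011,0.045,-0.08,0,0,0],[0,0,0,0,0,0]]]'
```

```text
t: 20.4
tcp_pos: [0.5783, -0.0921, 0.1539]
tool_rot: [0.786, 0.618, -0.0, 0.0]
ft_force: [0.2, 0.3, -0.5]
finger_gap: -0.0
finger_force: 0.0
t: 20.8
tcp_pos: [0.5807, -0.0849, 0.1426]
tool_rot: [0.787, 0.617, 0.001, 0.001]
ft_force: [-1.6, 0.8, 6.3]
finger_gap: -0.0001
finger_force: 2.5
```

```bash
python3 -m crank '[[[0.009,0.035,-0.08,0,0,0],[0.008,0.03,-0.08,0,0,0],[0.007,0.025,-0.08,0,0,0],[0.005,0.02,-0.08,0,0,0],[0,0,0,0,0,0]]]' && python3 -m crank '[[[0.004,0.018,-0.08,0,0,0],[0.004,0.016,-0.08,0,0,0],[0.003,0.012,-0.06,0,0,0],[0,0,0,0,0,0]]]'
```

```text
t: 21.3
tcp_pos: [0.5816, -0.0797, 0.1256]
tool_rot: [0.787, 0.617, 0.0, 0.0]
ft_force: [0.2, -0.0, 2.3]
finger_gap: -0.0001
finger_force: 1.1
t: 21.7
tcp_pos: [0.5808, -0.0775, 0.1136]
tool_rot: [0.787, 0.617, -0.001, -0.001]
ft_force: [0.1, 0.6, 0.1]
finger_gap: 0.0002
finger_force: 0.0
```

```bash
python3 -m crank '[[[0,0,0.3,0,0,0],[0,0,0.8,0,0,0],[0,0,1,0,0,0],[0,0,0.8,0,0,0],[-0.3,-0.8,0,0,0,0],[-0.3,-0.8,0,0,0,0],[-0.3,-0.8,0,0,0,0],[0,0,0,0,0,0],[0,0,0,0,0,0]]]'
python3 - <<'E'
from h import *
s=snap('scene','s5'); w=snap('wrist','w5')
a=cv2.resize(s['pixels'][130:250,110:270][...,::-1],(800,600),interpolation=cv2.INTER_CUBIC)
b=cv2.resize(w['pixels'][...,::-1],(400,300)); 
im=np.zeros((600,800,3),np.uint8); im[:300,:400]=cv2.resize(a,(400,300)); im[300:,:400]=b
im[:300,400:]=cv2.resize(s['pixels'][...,::-1],(400,300))
cv2.imwrite('pics/c5.png',im)
E
```

```text
t: 22.6
tcp_pos: [0.5362, -0.1984, 0.2595]
tool_rot: [0.787, 0.616, 0.0, -0.0]
ft_force: [-0.0, 0.4, -0.4]
finger_gap: -0.0001
finger_force: 0.0
```

View pics/c5.png

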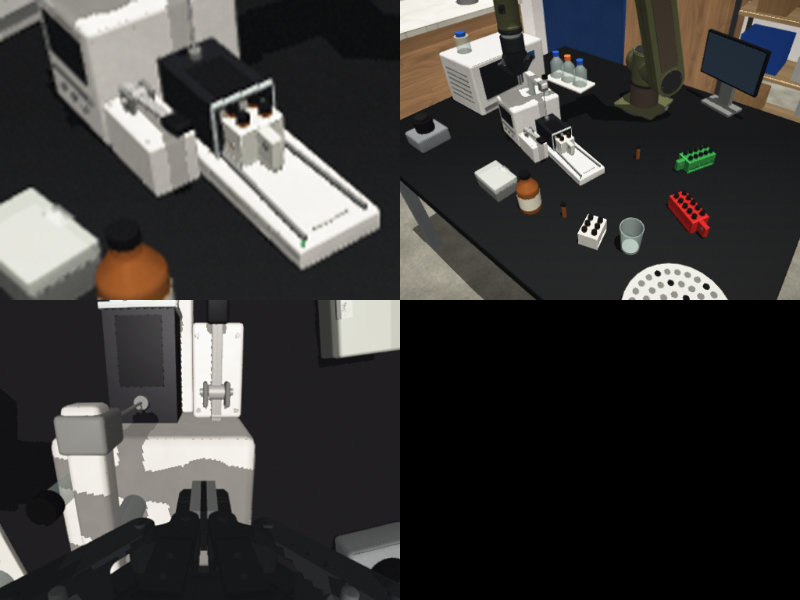

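The scene crop shows the lever lying nearly level with its grip at (175,122), and the rack in the hood with its tab outside. Now a check of heights, and that nothing has moved.

```bash
python3 - <<'E'
from h import *
s=load('s5'); s0=load('scene0'); s3=load('s3')
for u in(176,180,184):
  for v in(176,179,182): print(u,v,np.round(pt(s,u,v)*1000), s['pixels'][v,u])
print('expected grip down px',proj(s,[.5822,-.0714,.104]),'raised',proj(s,[.577,-.093,.149]))
d=np.abs(s['pixels'].astype(int)-s3['pixels']).max(2)>60; d[:200]=0; print('changed below row200:',d.sum())
c=snap('top','top5'); w=c
T=[pt(c,*(proj(c,p))) for p in ([.5822,-.0714,.104],[.577,-.093,.149])]; print(np.round(np.array(T)*1000))
tab=np.array([.5012,-.0452,.08])+np.array([-.239,-.971,0])*-.045
for k in(-.0665,-.06,-.05,-.04,-.03,-.02): p=np.array([.5012,-.0452,.078])+np.array([-.239,-.971,0])*k; print(k,np.round(pt(c,*proj(c,p))*1000))
E
```

```text
176 176 [588. -79. 109.] [85 83 81]
176 179 [593. -75. 103.] [18 19 19]
176 182 [577. -97.  72.] [115 112 107]
180 176 [581. -70. 109.] [25 25 26]
180 179 [592. -59. 110.] [23 23 24]
180 182 [597. -54. 105.] [19 19 20]
184 176 [ 524. -122.   50.] [18 19 20]
184 179 [585. -51. 109.] [28 28 30]
184 182 [589. -47. 103.] [16 15 17]
expected grip down px [179.60728532 177.30894247] raised [173.55471837 160.37870146]
changed below row200: 423
[[ 582.  -71.  107.]
 [ 590. -109.   73.]]
-0.0665 [517.  20.  82.]
-0.06 [515.  14.  82.]
-0.05 [513.   3.  79.]
-0.04 [510.  -6.  81.]
-0.03 [508. -16.  81.]
-0.02 [505. -25.  84.]
```

```bash
python3 -c "from bench import sign_off; print(sign_off())"
```

```text
the job is handed in; nothing more can be done
None
```

The job is handed in after about 23 s on the robot's clock: the rack is under the hood against the backstop (pushed to about 11 N at the wrist, some 4 N of it sliding friction, so well under the stop's 20 N slip), the clamp lever measures down at about 107 mm and stayed there, and the bystanders look undisturbed in the final scene picture.

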